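Dock the hall lantern on its sloping charger and switch it on

TASK

Put the red lantern onto the sloping charging dock so that both pegs enter the holes in its foot and it sits fully home, flat against the sloping face (either way round will do), and let go of it. Then flip the white toggle switch over to its other end to turn the charger on. Leave the screwdriver, hinge and wall hook where they lie.

Things in the scene. Friction and masses are not known exactly. Their poses are not given: they have to be found in the camera images.
- lantern: Loose lantern, 0.3-0.5 kg. Red foot 80 (x) by 116 (y) by 24 mm, globe, red cap 80 mm across at z 86-96 mm; black handle bar along y above it: 22 mm thick (x), 64 long (y), z 112-138 mm. Origin: centre of underside, z up. Two holes in the underside, 12 mm wide, 24 deep, slightly chamfered, at y = -30 and +30 mm. A half turn about z looks and fits the same. Starts upright on the bench.
- dock: Fixed grey dock, 150 (x) by 160 (y) mm, 106 high at the rear (+x). Origin: centre of underside. Its pegs: two brass pegs on the face's y axis, 60 mm apart, 10 mm thick, 18 mm long along the face's z, the last 5 mm tapering to a 5.6 mm tip. They ride together on a bar that floats along y: it starts up to 10 mm to either side, takes about 3 N to shift, and is not measured: look or feel for it.
- cradle: White sloping face of the dock, 124 (x, up the slope) by 160 mm (y, level), 25 degrees from level, looking up and to the dock's front (-x). Origin: middle of the face, 78 mm above the bench; z is the face's normal. It does not follow the floating peg bar. Lantern home: origin on this face, z along this z, y parallel to this y, origin midway between the pegs.
- toggle (a joint): Toggle switch, rad: 0 = off (leaning to the switch's -x, as at the start), 1.0 = on (leaning to its +x). It stays where it is left.
- toggle_tip (a point): Free end of the toggle stick; the stick is 50 mm long from its pivot and swings in the switch's x-z plane.
- toggle_base: Fixed white switch box under the toggle with its plate. Origin: centre of its underside on the bench; x is the direction in which the toggle is flipped on.
- screwdriver: Steel screwdriver lying on the bench, 170 mm long, to be left alone. Origin under its middle, x along it.
- hinge: Flat black plastic hinge, 76 by 60 by 9 mm, lying on the bench, to be left alone. Origin: centre of underside.
- wallhook: Chrome wall hook lying on its back plate (30 by 60 mm), 51 mm high, to be left alone. Origin: centre of underside.
Things that resemble listed ones, but are neither listed nor needed, are in the scene too. Leave any orange or pink look-alike of the toggle_base alone.

How it is judged:
By the outcome, as a careful person would: the job done as asked, in the order asked, and still so for the second after the job is handed in, with the robot touching nothing.
It also fails if it takes over 61 s, if anything falls off the work surface, if the arm or the gripper's body presses on something with over 40 N, if the wrist force passes 120 N, or if a joint passes its speed limit or range.

ROBOT

A 6-joint arm with a two-finger parallel gripper is mounted at the origin on the work surface. World frame = base frame: x ahead of the robot, y to its left, z up, the work surface at z = 0. Lengths are in mm, angles in degrees, forces in N, time in s.
With the tool pointing down it reaches from about 350 to 850 mm from the base axis. Payload 8.1 kg.
Tool frame: the origin (TCP) lies at the very end of the fingers, on their centre line; the grasp point (between the pads) lies 19 mm behind it (pinch_z is the z of the grasp point in the tool frame, in mm); z points along the fingers, y is the direction in which the jaws open and shut (so a half turn about z gives the same grasp; the last joint's range is limited). The gripper opens to 85 mm and grips with 20 to 120 N. Pads are 22 mm wide; open, the fingers measure 114 mm over their backs; the gripper's body (76 mm by 85 mm) begins 54 mm behind the grasp point. The pads swing forward as they close: fully open they stand 13 mm farther back than shut.
Start: joints at [-68.835, 7.471, 85.268, -0, 87.261, -4.893], TCP at [263.589, -539.004, 203.492] pointing down, gripper open.
Joint ranges: [-169.43, 169.43], [-51.17, 129.36], [1.28, 143.12], [-76.62, 256.62], [0, 156.53], [-152.29, 152.29]. Speed limits (degrees/s): [136.94, 136.94, 159.86, 180, 180, 180].

INTERFACE

Orientations are given as [roll, pitch, yaw] about the fixed x, y, z axes, in that order (R = Rz(yaw) Ry(pitch) Rx(roll)).
In Python, from bench import * gives the robot as it stands.
- The arm moves only by the shell command python3 -m creep 'ROWS' [FORCE]. ROWS is a JSON object of lists of equal length, an entry for each row: "translation": the shift along the tool's x, y, z in mm, a list of three; "rotation": the turn, a rotation vector about the tool's x, y, z in rad, a list of three; "claw": the finger opening in mm, from 0 to 85.4. In form: {"translation": [[dx, dy, dz], ...], "rotation": [[ax, ay, az], ...], "claw": [claw, ...]}. A call has 1 to 10 rows; each row shifts and turns the commanded pose from where the row before left it, along the tool's axes as they then stand; what a row does not reach is not made up. A row lasts 1/10 s, in which the tool goes at most 50 mm and 8.59 degrees, less where a joint would pass 70% of its speed; a pose out of reach is approached as far as the arm can. A call is refused whole if a number of a shift passes 50 or a number of a turn 0.15, either way. A call with a gripper value outside its range is refused whole. The fingers move at their own pace and stop on an object; FORCE is the grip in N (left out, the last holds). Time passes only in rows, so rows that do not move let the fingers close. It gives the time, the measured TCP pose, the force and the opening at its end, in the units of the state.
- sense(): the state, without advancing time (a new reading comes with each control period).
- snapshot(name): name is "scene" or "side" or "wrist"; returns a dict with "frame" (420x560x3 uint8, red, green, blue), "intrinsics" (3x3 intrinsics, pixels), "dist" ([k1, k2, p1, p2, k3] as OpenCV has them; the pictures are not rectified), "extrinsics" (4x4, takes a point from camera to world coordinates). Camera axes: x right, y up, looking along -z (the intrinsics and any distortion apply to the point x, -y, -z); pixel columns grow to the right and rows downward; lengths in mm; the calibration is good to about 2 mm. A picture is of the moment at which its call begins. There is no depth.
- hand_in(): hands the job in, once; it reports no verdict.
The state is a dict: "time": time; "joint_pos": joint angles; "qd": joint speeds; "joint_efforts": joint torques, N m; "tool_pos": TCP position; "tcp_rot": TCP orientation; "ft_force": force on the tool from outside, world axes, zero at the start; "wrist_torque": the same for the moment, N m; "finger_gap": finger opening in mm.
Only numpy, scipy, OpenCV 4.12 (cv2) and the standard library are available. Lean on these libraries where they do the work, as an engineer would, in place of code of your own. Each camera call takes 0.05 s, during which the arm holds its last target.

## Working session

There is one attempt and no reset: what is moved stays moved. The work goes in short steps, Python scripts to look and compute and a shell command to move; the robot and the scene stay as the last step left them, time stands still between calls to the robot, and variables do not carry over. Pictures are saved under pics/ and viewed, and the job is handed in when it is done.

```bash
ls; mkdir -p pics; cat > h.py <<'E'
from bench import *
import numpy as np, cv2
from scipy.spatial.transform import Rotation as R
def snap(n,f):
    s=snapshot(n); cv2.imwrite('pics/'+f+'.png',s['frame'][:,:,::-1]); 
    np.savez('pics/'+f+'.npz',**{k:np.array(s[k]) for k in s}); return s
def load(f): return dict(np.load('pics/'+f+'.npz'))
def ray(s,px):
    K=np.array(s['intrinsics'],float);d=np.array(s['dist'],float);E=np.array(s['extrinsics'],float)
    u=cv2.undistortPoints(np.array([[px]],float),K,d)[0,0]
    v=E[:3,:3]@np.array([u[0],-u[1],-1]); return E[:3,3],v/np.linalg.norm(v)
def onz(s,px,z):
    o,v=ray(s,px); return o+v*(z-o[2])/v[2]
def tri(a,pa,b,pb):
    o1,v1=ray(a,pa);o2,v2=ray(b,pb)
    A=np.stack([v1,-v2],1);t=np.linalg.lstsq(A,o2-o1,rcond=None)[0]
    p,q=o1+t[0]*v1,o2+t[1]*v2; return (p+q)/2,np.linalg.norm(p-q)
def proj(s,P):
    K=np.array(s['intrinsics'],float);d=np.array(s['dist'],float);E=np.array(s['extrinsics'],float)
    c=E[:3,:3].T@(np.array(P,float)-E[:3,3]); c=c*[1,-1,-1]
    return cv2.projectPoints(c.reshape(1,3),np.zeros(3),np.zeros(3),K,d)[0][0,0]
E
python3 - <<'E'
from h import *
for n in ['scene','side','wrist']:
    s=snap(n,n+'0'); print(n,np.array(s['extrinsics']).round(2).tolist(),s['intrinsics'])
print(sense())
E
```

```text
pics
scene [[0.38, -0.61, 0.7, 1153.47], [0.93, 0.24, -0.29, -106.08], [0.01, 0.76, 0.65, 585.85], [0.0, 0.0, 0.0, 1.0]] [[382.85312811   0.         283.51018825]
 [  0.         382.85312811 208.87850346]
 [  0.           0.           1.        ]]
side [[-0.99, 0.09, -0.09, 521.79], [-0.13, -0.73, 0.67, 789.33], [-0.01, 0.67, 0.74, 856.43], [0.0, 0.0, 0.0, 1.0]] [[403.14645172   0.         285.19522627]
 [  0.         403.14645172 210.8969372 ]
 [  0.           0.           1.        ]]
wrist [[0.44, 0.87, 0.24, 324.43], [-0.9, 0.42, 0.12, -509.67], [-0.0, -0.27, 0.96, 373.36], [0.0, 0.0, 0.0, 1.0]] [[360.77085117   0.         280.7477575 ]
 [  0.         360.77085117 205.98254843]
 [  0.           0.           1.        ]]
{'time': 0.15, 'joint_pos': array([-6.88342479e+01,  7.50673988e+00,  8.53137619e+01,  1.84791324e-03,
        8.72609664e+01, -4.89211706e+00]), 'qd': array([ 0.01193061, -0.09295227, -0.16146813,  0.06564257,  0.0732784 ,
        0.04415955]), 'joint_efforts': array([ 2.01035538e-03, -5.70060682e+01, -5.01160026e+01,  9.05608090e-05,
        9.62320715e-03,  6.89465969e-05]), 'tool_pos': array([ 263.44511818, -538.57120708,  202.68040406]), 'tcp_rot': array([-1.79918986e+02, -8.78654427e-03,  2.60577733e+01]), 'ft_force': array([-0.31883072, -0.14620138, -0.42188566]), 'wrist_torque': array([-0.01329381, -0.02290528, -0.01068189]), 'finger_gap': 85.52802032888351}
```

View pics/scene0.png

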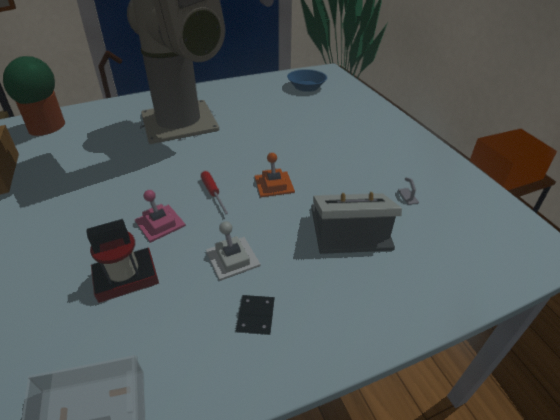

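View pics/side0.png

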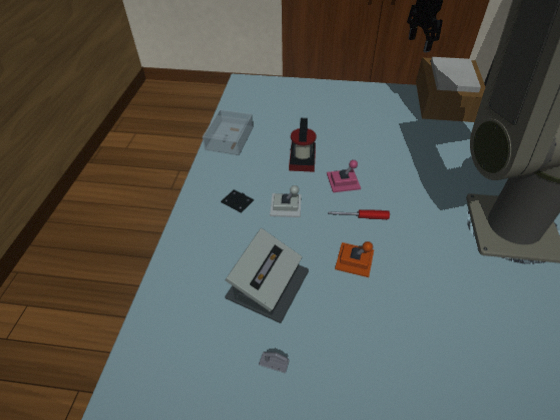

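View pics/wrist0.png

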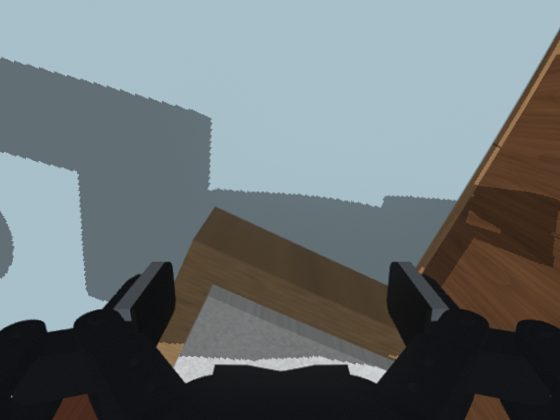

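Scene view: lantern at about (122,265), white toggle (232,250), dock (352,222). Side view: lantern (303,150), white switch (287,203), dock (267,270). Next I'll enlarge these areas.

```bash
python3 - <<'E'
from h import *
def crop(f,x0,y0,x1,y1,k):
    im=cv2.imread('pics/'+f+'.png')[y0:y1,x0:x1]; im=cv2.resize(im,None,fx=k,fy=k,interpolation=cv2.INTER_CUBIC);return im
def pad(a,w,h):
    return cv2.copyMakeBorder(a,0,h-a.shape[0],0,w-a.shape[1],cv2.BORDER_CONSTANT)
a=crop('scene0',80,210,180,300,4);b=crop('scene0',300,180,410,260,3.6)
c=crop('side0',215,220,320,325,3.8);d=crop('side0',260,110,370,225,3.4)
cv2.imwrite('pics/z1.png',np.vstack([np.hstack([pad(a,400,400),pad(b,400,400)])[:360]]))
cv2.imwrite('pics/z2.png',np.hstack([pad(c,400,400),pad(d,400,400)]))
e=crop('scene0',190,205,290,285,4);f=crop('side0',255,170,320,225,6)
cv2.imwrite('pics/z3.png',np.hstack([pad(e,400,400),pad(f,400,400)]))
E
```

```text
(no output)
```

View pics/z1.png

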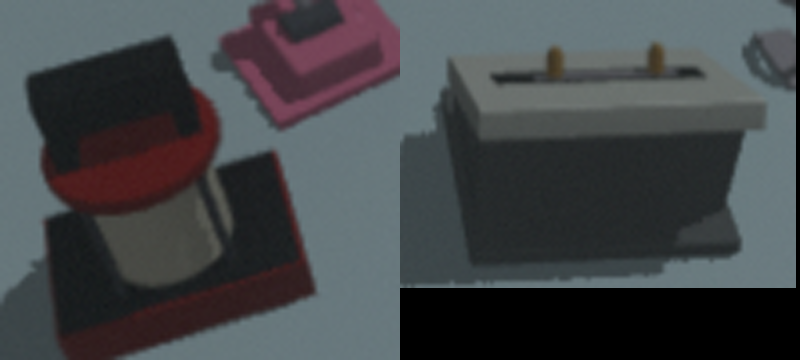

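View pics/z2.png

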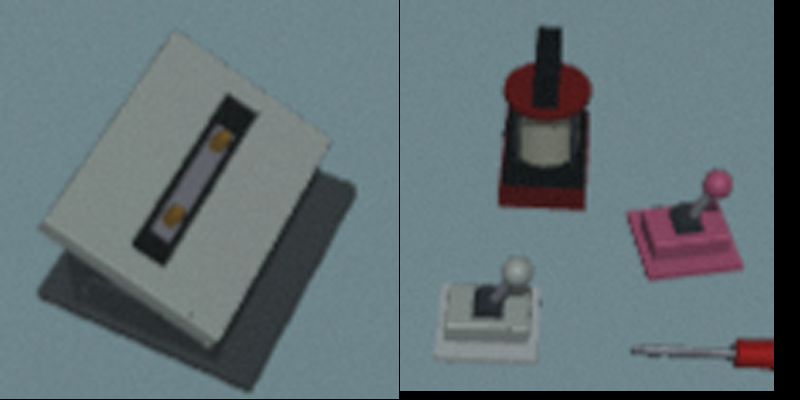

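View pics/z3.png

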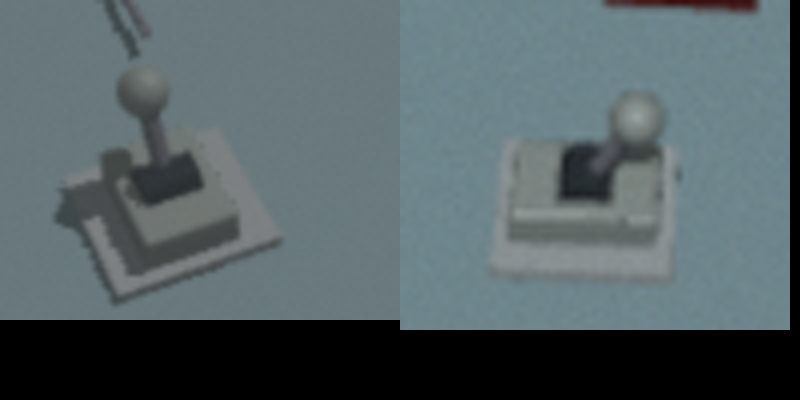

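```bash
python3 - <<'E'
from h import *
A=load('scene0');B=load('side0')
a=lambda u,v:(80+u/4-.4,210+v/4-.4)
b=lambda u,v:(300+(u-400)/3.6-.4,180+v/3.6-.4)
c=lambda u,v:(215+u/3.8-.4,220+v/3.8-.4)
d=lambda u,v:(260+(u-400)/3.4-.4,110+v/3.4-.4)
e=lambda u,v:(190+u/4-.4,205+v/4-.4)
f=lambda u,v:(255+(u-400)/6-.4,170+v/6-.4)
def T(n,p,q):
    P,r=tri(A,p,B,q);print(n,P.round(1),round(r,1))
    return P
print('lantern foot top z24',[onz(A,a(*p),24).round(1).tolist() for p in [(45,217),(275,152),(303,277),(62,335)]])
print('side foot front top',[onz(B,d(*p),24).round(1).tolist() for p in [(500,187),(587,190)]],'bottom',[onz(B,d(*p),0).round(1).tolist() for p in [(499,204),(585,209)]])
print('handle top scene z138',[onz(A,a(*p),138).round(1).tolist() for p in [(27,77),(170,37)]],'side',[onz(B,d(*p),138).round(1).tolist() for p in [(538,27),(562,28)]])
# dock
print('dock side/scene')
for p in [(447,57),(478,112),(765,103),(725,47)]:
  P=[]
  for q in [(175,30),(330,147),(213,348),(42,225)]:
    X,r=tri(A,b(*p),B,c(*q)); P.append((X.round(0).tolist(),round(r,1)))
  print(p,[x for x in P if x[1]<8])
for p in [(555,48),(656,43)]:
  for q in [(226,133),(177,208)]:
    T(str((p,q)),b(*p),c(*q))
T('ball',e(143,92),f(638,120))
print('plate scene z~4',[onz(A,e(*p),4).round(1).tolist() for p in [(57,187),(215,130),(282,240),(117,300)]])
print('plate side',[onz(B,f(*p),4).round(1).tolist() for p in [(500,142),(678,150),(672,280),(490,275)]])
E
```

```text
lantern foot top z24 [[566.7, -272.5, 24.0], [563.3, -158.2, 24.0], [650.2, -156.3, 24.0], [644.9, -266.9, 24.0]]
side foot front top [[640.6, -155.6, 24.0], [561.1, -161.3, 24.0]] bottom [[641.9, -159.0, -0.0], [561.9, -162.0, 0.0]]
handle top scene z138 [[598.4, -244.7, 138.0], [595.1, -183.0, 138.0]] side [[617.6, -245.3, 138.0], [596.0, -246.4, 138.0]]
dock side/scene
(447, 57) [([562.0, 210.0, 48.0], np.float64(3.9))]
(478, 112) [([669.0, 172.0, 103.0], np.float64(0.2))]
(765, 103) [([719.0, 324.0, 101.0], np.float64(2.7))]
(725, 47) []
((555, 48), (226, 133)) [626.  243.1  94.7] 1.5
((555, 48), (177, 208)) [632.6 267.2  76.3] 49.8
((656, 43), (226, 133)) [639.7 276.1 115.2] 47.6
((656, 43), (177, 208)) [645.5 300.1  95.6] 0.8
ball [607.3  -4.6  66.1] 1.3
plate scene z~4 [[595.3, -52.8, 4.0], [585.5, 35.9, 4.0], [671.6, 43.5, 4.0], [678.4, -43.0, 4.0]]
plate side [[679.7, -43.9, 4.0], [591.5, -49.4, 4.0], [585.3, 36.4, 4.0], [670.8, 44.0, 4.0]]
```

Measurements agree with the given sizes: pegs are 60.2 mm apart with tips at z ≈ 95, and the face edges measure 160 and 113 mm. The lantern is at about (606.5, -215) with yaw 2°, and the face yaw is about -18.4°. I'll turn the wrist, then move above the lantern.

```bash
python3 -m creep '{"translation":[[0,0,0],[0,0,0],[0,0,0],[0,0,0],[0,0,0],[0,0,0],[0,0,0],[0,0,0]],"rotation":[[0,0,-0.144],[0,0,-0.144],[0,0,-0.144],[0,0,-0.144],[0,0,-0.144],[0,0,-0.144],[0,0,-0.144],[0,0,-0.144]],"claw":[85,85,85,85,85,85,85,85]}' 40
python3 -m creep '{"translation":[[31.1,35.4,0],[31.1,35.4,0],[31.1,35.4,0],[31.1,35.4,0],[31.1,35.4,0],[31.1,35.4,0],[31.1,35.4,0],[31.1,35.4,0],[31.1,35.4,0],[31.1,35.4,0]],"rotation":[[0,0,0],[0,0,0],[0,0,0],[0,0,0],[0,0,0],[0,0,0],[0,0,0],[0,0,0],[0,0,0],[0,0,0]],"claw":[85,85,85,85,85,85,85,85,85,85]}'
cat >> h.py <<'E'
def delta(pos,Rt=None):
    s=sense(); Rn=R.from_euler('xyz',s['tcp_rot'],degrees=True)
    t=Rn.inv().apply(np.array(pos,float)-s['tool_pos'])
    r=(Rn.inv()*Rt).as_rotvec() if Rt is not None else None
    return t.round(2),(r.round(4) if r is not None else None)
E
python3 - <<'E'
from h import *
snap('wrist','wrist1'); snap('side','side1'); s=sense(); print(s['time'],s['tool_pos'],s['tcp_rot'],s['joint_pos'].round(1))
E
```

```text
time: 0.95
tool_pos: [263.5, -538.8, 203.1]
tcp_rot: [-180.0, -0.0, 92.4]
ft_force: [-0.6, 0.0, -0.1]
finger_gap: 84.9
time: 1.95
tool_pos: [607.2, -213.8, 203.1]
tcp_rot: [-180.0, -0.0, 92.1]
ft_force: [1.5, -0.8, 0.3]
finger_gap: 85.2
2.05 [ 609.18399765 -210.2868179   202.51523015] [ 1.79986479e+02 -1.26326572e-01  9.23801130e+01] [-23.7  14.4  77.6   0.1  88.1 -26.1]
```

View pics/wrist1.png

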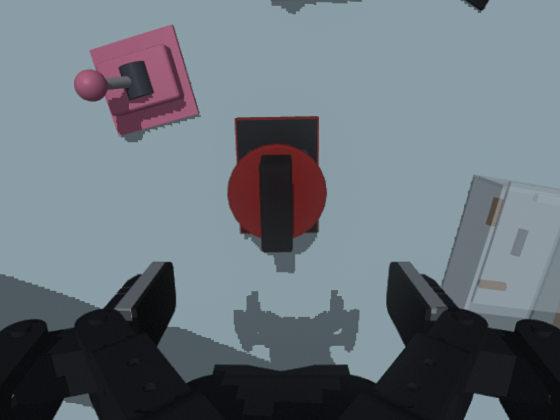

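Wrist view: lantern foot's far edge is at (236..319,117), and the handle runs from (261..291,155) to (262..293,251).

```bash
python3 - <<'E'
from h import *
W=load('wrist1');print(W['extrinsics'].round(2).tolist())
for p in [(236,118),(319,117),(319,235),(241,235)]: print('foot',onz(W,p,24).round(1))
for p in [(261,155),(291,155),(262,251),(293,251)]: print('h',onz(W,p,138).round(1),onz(W,p,112).round(1))
im=W['frame'].astype(int)
red=((im[...,0]>110)&(im[...,1]<60)&(im[...,2]<60)).astype(np.uint8)
n,l,st,c=cv2.connectedComponentsWithStats(red);i=1+np.argmax(st[1:,4]);print(st[i],c[i])
x,y,w,h,_=st[i];print('cap L,R',onz(W,(x,190),96),onz(W,(x+w,190),96),'far',onz(W,(277,144),96))
E
```

```text
[[1.0, -0.04, -0.01, 604.94], [0.04, 0.96, 0.27, -146.82], [-0.0, -0.27, 0.96, 373.98], [0.0, 0.0, 0.0, 1.0]]
foot [ 562.5 -159.1   24. ]
foot [ 641.  -155.4   24. ]
foot [ 648.6 -273.6   24. ]
foot [ 568.2 -276.6   24. ]
h [ 592.9 -178.2  138. ] [ 591.5 -181.7  112. ]
h [ 612.5 -177.5  138. ] [ 613.3 -180.9  112. ]
h [ 595.  -245.7  138. ] [ 593.9 -256.6  112. ]
h [ 616.8 -244.9  138. ] [ 618.1 -255.7  112. ]
[254 145  40   7  71] [273.05633803 147.45070423]
cap L,R [ 585.78650732 -211.70490321   96.        ] [ 617.37951936 -210.55748524   96.        ] far [ 602.74791752 -174.97880192   96.        ]
```

```bash
python3 -m creep '{"translation":[[-4,-3.9,0],[0,0,25],[0,0,25],[0,0,25],[0,0,23.5],[0,0,0]],"rotation":[[0,0,0],[0,0,0],[0,0,0],[0,0,0],[0,0,0],[0,0,0]],"claw":[85,85,85,85,85,85]}' 60
python3 - <<'E'
from h import *
snap('side','side2'); s=sense(); print(s['time'],s['tool_pos'],s['tcp_rot'],s['ft_force'])
im=cv2.imread('pics/side2.png')[90:200,240:390];cv2.imwrite('pics/z4.png',cv2.resize(im,None,fx=4,fy=4))
E
```

```text
time: 2.65
tool_pos: [598.3, -220.0, 100.4]
tcp_rot: [-179.6, -0.2, 91.9]
ft_force: [0.0, 0.8, -0.6]
finger_gap: 85.4
2.7 [ 599.76363363 -220.36178961  102.9854683 ] [-1.79755471e+02 -9.85468599e-02  9.19567625e+01] [ 0.70709939 -0.01938215  0.2328014 ]
```

View pics/z4.png

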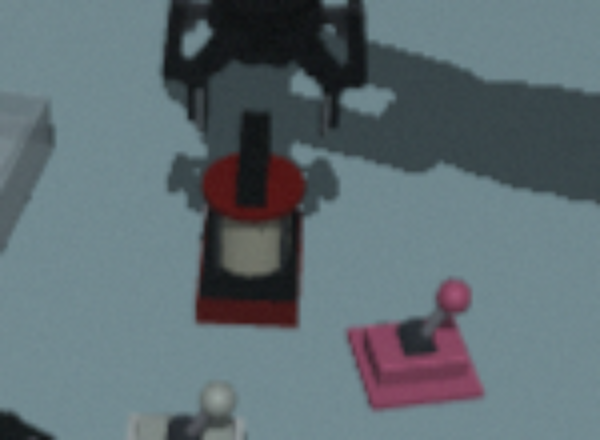

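```bash
python3 -m creep '{"translation":[[0,0,0],[0,0,0]],"rotation":[[0,0,0],[0,0,0]],"claw":[85,85]}'; python3 -c "
from h import *
for i in range(3): print(sense()['tool_pos'])
print(delta([605.5,-214.5,104],R.from_euler('xyz',[180,0,92.4],degrees=True)))"
```

```text
time: 2.9
tool_pos: [603.3, -220.7, 107.3]
tcp_rot: [179.8, 0.1, 92.0]
ft_force: [-0.2, -0.4, 0.7]
finger_gap: 84.8
[ 603.34742093 -220.69891054  107.31755456]
[ 603.34742093 -220.69891054  107.31755456]
[ 603.34742093 -220.69891054  107.31755456]
(array([6.12, 2.36, 3.31]), array([ 0.0029,  0.0015, -0.0065]))
```

```bash
for i in 1 2 3; do python3 -m creep '{"translation":[[0,0,0],[0,0,0]],"rotation":[[0,0,0],[0,0,0]],"claw":[85,85]}' | grep -E "tool_pos|rot"; done
```

```text
tool_pos: [603.0, -219.9, 106.2]
tcp_rot: [179.9, 0.0, 92.1]
tool_pos: [602.5, -219.5, 105.2]
tcp_rot: [180.0, 0.0, 92.1]
tool_pos: [602.4, -219.5, 104.9]
tcp_rot: [-180.0, -0.0, 92.1]
```

```bash
python3 -m creep '{"translation":[[4.9,3.3,1],[0,0,0],[0,0,0],[0,0,0],[0,0,0],[0,0,0],[0,0,0],[0,0,0]],"rotation":[[0,0,-0.005],[0,0,0],[0,0,0],[0,0,0],[0,0,0],[0,0,0],[0,0,0],[0,0,0]],"claw":[60,40,15,15,15,15,15,15]}' 60; python3 - <<'E'
from h import *
snap('side','side3');snap('wrist','wrist3')
E
```

```text
time: 4.3
tool_pos: [605.5, -214.7, 104.2]
tcp_rot: [180.0, 0.0, 92.3]
ft_force: [-1.5, -0.1, 2.3]
finger_gap: 20.0
```

View pics/wrist3.png

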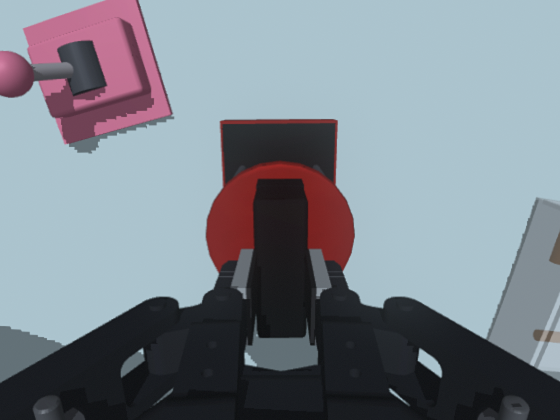

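```bash
python3 - <<'E'
from h import *
W=load('wrist3');s=sense();Rn=R.from_euler('xyz',s['tcp_rot'],degrees=True)
for p,z in [((221,121.5),24),((337,121),24),((258,180),138),((305,180),138)]:
  P=onz(W,p,z);print(P.round(1),Rn.inv().apply(P-s['tool_pos']).round(1))
E
python3 -m creep '{"translation":[[0,0,-10],[0,0,-20],[0,0,-30],[0,0,-30],[0,0,-30],[0,0,-20],[0,0,0],[0,0,0]],"rotation":[[0,0,0],[0,0,0],[0,0,0],[0,0,0],[0,0,0],[0,0,0],[0,0,0],[0,0,0]],"claw":[15,15,15,15,15,15,15,15]}'
python3 - <<'E'
from h import *
x=np.deg2rad(-18.4);xd=np.array([np.cos(x),np.sin(x),0]);t=np.deg2rad(25)
n=-np.sin(t)*xd+np.array([0,0,np.cos(t)]);xf=np.cos(t)*xd+np.array([0,0,np.sin(t)]);yf=np.cross(n,xf)
Rt=R.from_matrix(np.stack([yf,xf,-n],1)); print(Rt.as_euler('xyz',degrees=True))
peg=np.array([643,269.2,78.5])
hov=peg+n*(104.2+70)
print('hover',hov,delta(hov,Rt), sense()['tool_pos'],sense()['joint_pos'].round(1))
E
```

```text
[ 562.4 -159.5   24. ] [ 57.  -40.8  80.2]
[ 641.4 -155.9   24. ] [57.3 38.2 80.3]
[ 595.1 -175.7  138. ] [ 39.4  -8.8 -33.7]
[ 613.3 -175.   138. ] [ 39.4   9.4 -33.7]
time: 5.2
tool_pos: [605.5, -214.5, 243.5]
tcp_rot: [-180.0, -0.0, 92.4]
ft_force: [-0.9, 0.5, -3.0]
finger_gap: 19.9
[ 1.55000000e+02 -1.27222187e-14  7.16000000e+01]
hover [573.143652   292.43811404 236.3788165 ] (array([507.84, -11.56,   7.16]), array([-0.4316, -0.0792,  0.3564])) [ 605.52581753 -214.50040851  243.45637426] [-24.1  13.3  74.6   0.   92.1 -26.4]
```

```bash
python3 -m creep '{"translation":[[15,0,0],[30,-0.9,0],[40,-0.9,0],[40,-0.9,0],[40,-0.9,0],[40,-0.9,0],[40,-0.9,0],[40,-0.9,0],[40,-0.9,0],[40,-0.9,0]],"rotation":[[0,0,0],[0,0,0],[0,0,0],[0,0,0],[0,0,0],[0,0,0],[0,0,0],[0,0,0],[0,0,0],[0,0,0]],"claw":[15,15,15,15,15,15,15,15,15,15]}'
python3 -m creep '{"translation":[[40,-0.9,0],[40,-0.9,0],[35,-0.9,0],[20,-0.5,0],[7.8,0,0],[0,0,0],[0,0,0]],"rotation":[[0,0,0],[0,0,0],[0,0,0],[0,0,0],[0,0,0],[0,0,0],[0,0,0]],"claw":[15,15,15,15,15,15,15]}'
python3 -m creep '{"translation":[[0,0,0],[0,0,0],[0,0,0],[0,0,0],[0,0,0],[0,0,0],[0,0,0],[0,0,0],[0,0,0],[0,0,0]],"rotation":[[-0.0719,-0.0132,0.0594],[-0.0719,-0.0132,0.0594],[-0.0719,-0.0132,0.0594],[-0.0719,-0.0132,0.0594],[-0.0719,-0.0132,0.0594],[-0.0719,-0.0132,0.0594],[0,0,0],[0,0,0],[0,0,0],[0,0,0]],"claw":[15,15,15,15,15,15,15,15,15,15]}'
python3 - <<'E'
from h import *
for n in ['scene','side','wrist']: snap(n,n+'4')
cv2.imwrite('pics/z5.png',np.hstack([cv2.resize(cv2.imread('pics/scene4.png')[100:260,270:420],None,fx=2.6,fy=2.6),cv2.resize(cv2.imread('pics/side4.png')[170:330,200:350],None,fx=2.6,fy=2.6)]))
print(sense())
E
```

```text
time: 6.2
tool_pos: [580.5, 152.1, 241.7]
tcp_rot: [-179.8, 0.0, 92.4]
ft_force: [0.6, -1.0, -2.3]
finger_gap: 20.0
time: 6.9
tool_pos: [573.1, 291.4, 243.1]
tcp_rot: [-179.9, 0.1, 92.3]
ft_force: [1.5, 0.5, -2.8]
finger_gap: 19.8
time: 7.9
tool_pos: [574.2, 291.6, 244.4]
tcp_rot: [155.0, 0.0, 71.6]
ft_force: [0.4, 0.4, -3.5]
finger_gap: 20.0
{'time': 8.05, 'joint_pos': array([ 34.13812129,  -1.83410871,  94.47130821, -20.5722435 ,
        72.66892838,  56.21245873]), 'qd': array([ 0.41450048, -0.10486194,  0.32925241, -0.15537234, -0.09750397,
        0.34398519]), 'joint_efforts': array([-7.75007321e-02, -5.24054933e+01, -5.41175079e+01, -2.90611021e+00,
       -2.03770727e+00, -2.70281313e-02]), 'tool_pos': array([573.93962147, 291.89450395, 244.12755579]), 'tcp_rot': array([1.55023961e+02, 9.34486218e-03, 7.15577621e+01]), 'ft_force': array([ 0.35995489, -0.10144734, -3.23509278]), 'wrist_torque': array([ 0.17877499,  0.54842981, -0.00385793]), 'finger_gap': 19.91693494623774}
```

View pics/z5.png

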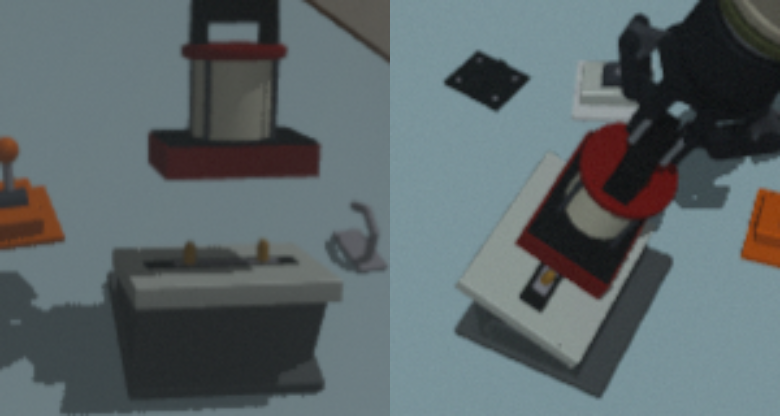

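View pics/wrist4.png

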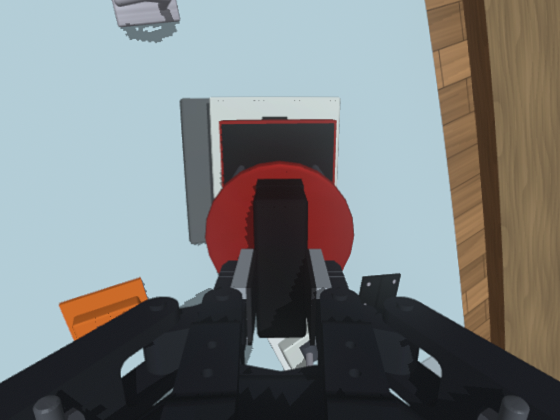

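```bash
python3 - <<'E'
from h import *
W=load('wrist4');s=sense();T=s['tool_pos'];Rn=R.from_euler('xyz',s['tcp_rot'],degrees=True);M=Rn.as_matrix();n=-M[:,2]
p0=np.array([643,269.2,78.5])
print('pegmid in tool',Rn.inv().apply(p0-T).round(1))
def onface(px,off=0):
  o,v=ray(W,px);t=((p0+n*off-o)@n)/(v@n);return o+v*t
for nm,p in [('TL',(209,97.5)),('TR',(340,97.5)),('R2',(339,140)),('slotL',(262,118)),('slotR',(288,118))]:
  P=onface(p);print(nm,P.round(1),(M.T@(P-T)).round(1))
# slot axis & lantern foot axis in scene4 via pegs
g=cv2.cvtColor(W['frame'],cv2.COLOR_RGB2GRAY)
for r in (105,112,130,150):print(r,np.where(np.abs(np.diff(g[r,180:360].astype(int)))>15)[0]+180)
# peg tips by colour in orig pics
for f,box in (('scene0',(330,185,385,205)),('side0',(250,240,285,290))):
  S=load(f);x0,y0,x1,y1=box;im=cv2.cvtColor(S['frame'][y0:y1,x0:x1],cv2.COLOR_RGB2HSV)
  m=((im[...,0]>10)&(im[...,0]<28)&(im[...,1]>90)).astype(np.uint8)
  k,l,st,c=cv2.connectedComponentsWithStats(m)
  for i in range(1,k):
    if st[i,4]>4:print(f,st[i]+[x0,y0,0,0,0],c[i]+[x0,y0])
E
```

```text
pegmid in tool [  0.3  -4.  180.8]
TL [612.5 358.3  51.9] [ 75.2 -67.1 180.8]
TR [718.4 322.9 103.9] [ 75.1  56.1 180.8]
R2 [706.3 285.1 104.1] [ 35.4  56.7 180.8]
slotL [649.1 325.9  72.8] [ 56.1 -17.4 180.8]
slotR [670.4 318.8  83.3] [ 56.1   7.3 180.8]
105 [180 205 208 209 210 338 340]
112 [180 181 206 208 209 210]
130 [180 181 207 209 210 211 218 219 220 221 334 335 336 338 339]
150 [181 182 208 210 211 218 219 220 221 334 335 337 338]
scene0 [342 194   3   7  20] [342.95 197.15]
scene0 [370 193   3   7  19] [371.         196.31578947]
side0 [270 254   6   6  20] [272.6 256.6]
side0 [258 274   5   5  18] [260.16666667 276.38888889]
```

```bash
python3 - <<'E'
from h import *
A=load('scene0');B=load('side0');s=sense();T=s['tool_pos'];Rn=R.from_euler('xyz',s['tcp_rot'],degrees=True)
for p,q in [((342.95,197.15),(272.6,256.6)),((371,196.3),(260.17,276.4))]:
  P,r=tri(A,p,B,q);print(P.round(1),r.round(1),Rn.inv().apply(P-T).round(1))
# lantern foot in scene4+side4 relative to tool: visible corners
A=load('scene4');B=load('side4')
sc=lambda u,v:(270+u/2.6-.3,100+v/2.6-.3); sd=lambda u,v:(200+(u-390)/2.6-.3,170+v/2.6-.3)
for nm,p,q in [('+y+x top',(320,140),(605,0)),]: pass
for nm,p,z in [('scene bottom near L',(155,175),104.2),('scene bottom near R',(318,176),104.2)]:
  o,v=ray(A,sc(*p));M=Rn.as_matrix();n=M[:,2];t=((T+n*z-o)@n)/(v@n);print(nm,(M.T@(o+t*v-T)).round(1))
for nm,p,z in [('side top -x+y',(517,242),80.2),('side bottom +y -x',(600,298),104.2),('side bot',(517,250),104.2)]:
  o,v=ray(B,sd(*p));t=((T+n*z-o)@n)/(v@n);print(nm,(M.T@(o+t*v-T)).round(1))
E
```

```text
[629.6 243.   86.2] 1.2 [-28.8  -4.8 172. ]
[648.8 299.9  85.8] 0.4 [ 31.3  -4.7 172.5]
scene bottom near L [-61.9  18.6 104.2]
scene bottom near R [ 57.5  41.  104.2]
side top -x+y [68.9 38.2 80.2]
side bottom +y -x [ 54.9 -43.3 104.2]
side bot [ 61.9  33.6 104.2]
```

```bash
python3 -m creep '{"translation":[[1.4,-4.5,0],[0,0,12],[0,0,14],[0,0,12],[0,0,10],[0,0,5],[0,0,0],[0,0,0],[0,0,0],[0,0,0]],"rotation":[[0,0,0],[0,0,0],[0,0,0],[0,0,0],[0,0,0],[0,0,0],[0,0,0],[0,0,0],[0,0,0],[0,0,0]],"claw":[15,15,15,15,15,15,15,15,15,15]}'
python3 - <<'E'
from h import *
for n in ['scene','side','wrist']: snap(n,n+'5')
cv2.imwrite('pics/z6.png',np.hstack([cv2.resize(cv2.imread('pics/scene5.png')[150:260,290:420],None,fx=3,fy=3,interpolation=2),cv2.resize(cv2.imread('pics/side5.png')[210:320,200:330],None,fx=3,fy=3,interpolation=2)]))
E
```

```text
time: 9.05
tool_pos: [591.5, 288.2, 194.9]
tcp_rot: [155.0, -0.0, 71.6]
ft_force: [-0.3, -0.2, -2.9]
finger_gap: 19.8
```

View pics/z6.png

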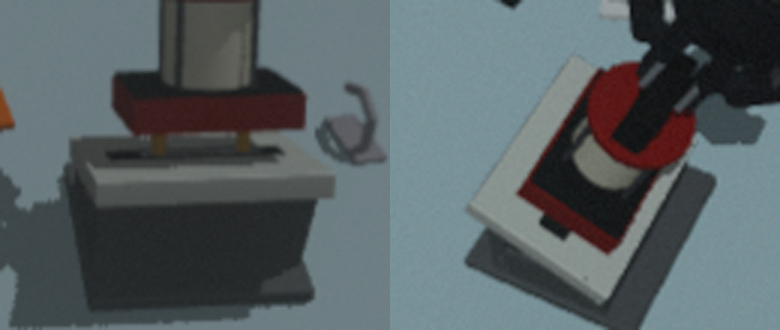

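The scene view shows the pegs standing below the foot, about centred. I'll start inserting slowly.

```bash
python3 -m creep '{"translation":[[0,0,2],[0,0,2],[0,0,2],[0,0,2],[0,0,1],[0,0,0],[0,0,0]],"rotation":[[0,0,0],[0,0,0],[0,0,0],[0,0,0],[0,0,0],[0,0,0],[0,0,0]],"claw":[15,15,15,15,15,15,15]}'
python3 -c "
from h import *
s=sense();Rn=R.from_euler('xyz',s['tcp_rot'],degrees=True);print(Rn.inv().apply(s['ft_force']).round(1),s['wrist_torque'].round(2),Rn.inv().apply(s['tool_pos']).round(1))"
```

```text
time: 9.9
tool_pos: [594.9, 286.6, 185.9]
tcp_rot: [155.0, 0.0, 71.6]
ft_force: [-0.2, -0.7, -2.6]
finger_gap: 19.8
[-0.7 -1.1  2.4] [0.14 0.51 0.03] [459.8 508.1  31.6]
```

```bash
python3 -m creep '{"translation":[[0,0,2],[0,0,2],[0,0,1],[0,0,0],[0,0,0],[0,0,0]],"rotation":[[0,0,0],[0,0,0],[0,0,0],[0,0,0],[0,0,0],[0,0,0]],"claw":[15,15,15,15,15,15]}'
python3 - <<'E'
from h import *
s=sense();Rn=R.from_euler('xyz',s['tcp_rot'],degrees=True);print(Rn.inv().apply(s['ft_force']).round(1),s['wrist_torque'].round(2),Rn.inv().apply(s['tool_pos']).round(1))
for n in ['scene','side']: snap(n,n+'6')
cv2.imwrite('pics/z7.png',np.hstack([cv2.resize(cv2.imread('pics/scene6.png')[150:260,290:420],None,fx=3,fy=3,interpolation=2),cv2.resize(cv2.imread('pics/side6.png')[210:320,200:330],None,fx=3,fy=3,interpolation=2)]))
E
```

```text
time: 10.5
tool_pos: [596.9, 286.0, 181.4]
tcp_rot: [155.0, 0.0, 71.6]
ft_force: [0.7, -0.6, -2.9]
finger_gap: 19.5
[-0.3 -0.5  3. ] [ 0.01  0.38 -0.08] [459.8 508.1  36.7]
```

View pics/z7.png

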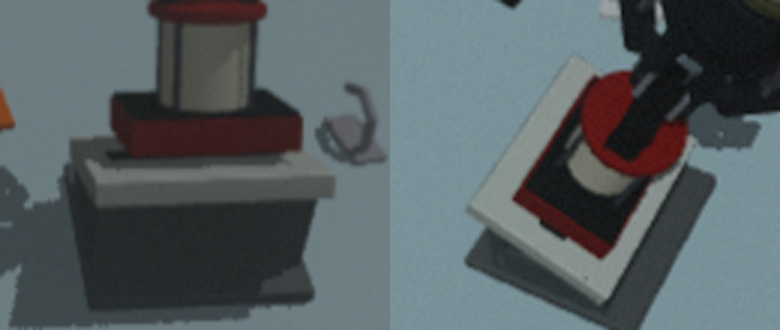

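```bash
python3 -m creep '{"translation":[[0,0,2],[0,0,2],[0,0,2],[0,0,1],[0,0,0],[0,0,0],[0,0,0]],"rotation":[[0,0,0],[0,0,0],[0,0,0],[0,0,0],[0,0,0],[0,0,0],[0,0,0]],"claw":[15,15,15,15,15,15,15]}'
cat > st.py <<'E'
from h import *
s=sense();Rn=R.from_euler('xyz',s['tcp_rot'],degrees=True);print('toolF',Rn.inv().apply(s['ft_force']).round(1),'toolM',Rn.inv().apply(s['wrist_torque']).round(2),Rn.inv().apply(s['tool_pos']).round(1))
E
python3 st.py
```

```text
time: 11.3
tool_pos: [599.6, 285.0, 174.9]
tcp_rot: [155.0, 0.0, 71.6]
ft_force: [0.5, -0.9, -3.3]
finger_gap: 19.6
toolF [-0.7 -0.7  3.3] toolM [ 0.33 -0.08  0.01] [459.7 508.   43.6]
```

```bash
python3 -m creep '{"translation":[[0,0,1],[0,0,1],[0,0,0],[0,0,0],[0,0,0]],"rotation":[[0,0,0],[0,0,0],[0,0,0],[0,0,0],[0,0,0]],"claw":[15,15,15,15,15]}'
python3 st.py;python3 -m creep '{"translation":[[0,0,1],[0,0,0],[0,0,0],[0,0,0]],"rotation":[[0,0,0],[0,0,0],[0,0,0],[0,0,0]],"claw":[15,15,15,15]}'
python3 st.py
```

```text
time: 11.8
tool_pos: [600.5, 284.8, 173.2]
tcp_rot: [155.0, 0.0, 71.6]
ft_force: [0.4, -1.0, -1.8]
finger_gap: 20.1
toolF [-0.8 -0.1  1.9] toolM [ 0.25 -0.13  0.06] [459.8 508.1  45.7]
time: 12.2
tool_pos: [600.7, 284.7, 173.2]
tcp_rot: [155.0, -0.0, 71.6]
ft_force: [-6.1, -1.5, 4.3]
finger_gap: 19.6
toolF [-3.4 -3.  -6.2] toolM [ 0.7  -0.7   0.03] [459.9 508.2  45.9]
```

Contact came after 76.3 mm of travel, against 76.6 mm predicted. I'll press a little more, then release and check.

```bash
python3 -m creep '{"translation":[[0,0,1],[0,0,0],[0,0,0]],"rotation":[[0,0,0],[0,0,0],[0,0,0]],"claw":[15,15,15]}'
python3 st.py; python3 -m creep '{"translation":[[0,0,-1],[0,0,0],[0,0,0],[0,0,0],[0,0,0],[0,0,0],[0,0,0]],"rotation":[[0,0,0],[0,0,0],[0,0,0],[0,0,0],[0,0,0],[0,0,0],[0,0,0]],"claw":[15,24,30,40,60,85,85]}'
python3 st.py
python3 - <<'E'
from h import *
for n in ['scene','side','wrist']: snap(n,n+'7')
cv2.imwrite('pics/z8.png',np.hstack([cv2.resize(cv2.imread('pics/scene7.png')[120:260,290:420],None,fx=3,fy=3,interpolation=2),cv2.resize(cv2.imread('pics/side7.png')[190:330,200:330],None,fx=3,fy=3,interpolation=2)]))
E
```

```text
time: 12.5
tool_pos: [600.9, 284.8, 173.3]
tcp_rot: [155.0, -0.0, 71.6]
ft_force: [-12.5, -2.9, 10.8]
finger_gap: 19.5
toolF [ -6.7  -5.3 -14.4] toolM [ 1.23 -1.21  0.02] [460.2 508.3  46.1]
time: 13.2
tool_pos: [600.9, 284.6, 172.3]
tcp_rot: [155.0, 0.0, 71.6]
ft_force: [0.7, 0.2, 0.5]
finger_gap: 80.9
toolF [ 0.4  0.8 -0.2] toolM [0.21 0.01 0.01] [459.8 508.2  46.8]
```

View pics/z8.png

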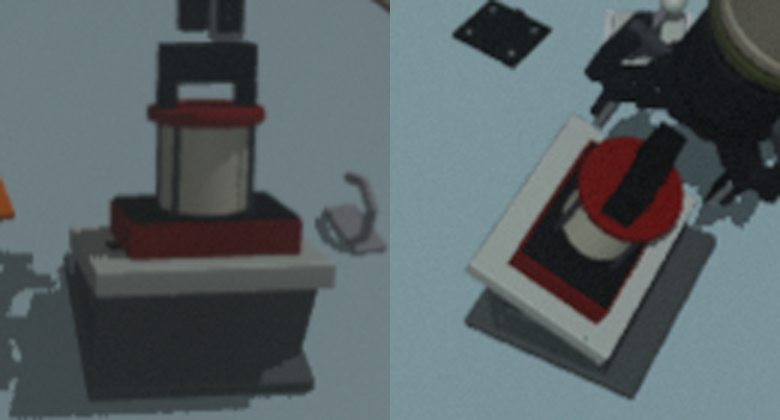

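View pics/wrist7.png

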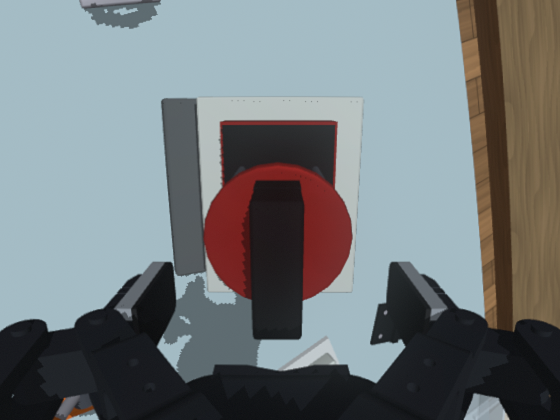

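Released; the lantern stays put. I'll back off along the tool axis.

```bash
python3 -m creep '{"translation":[[0,0,-5],[0,0,-10],[0,0,-20],[0,0,-25],[0,0,-25],[0,0,-15],[0,0,0],[0,0,0],[0,0,0],[0,0,0]],"rotation":[[0,0,0],[0,0,0],[0,0,0],[0,0,0],[0,0,0],[0,0,0],[0,0,0],[0,0,0],[0,0,0],[0,0,0]],"claw":[85,85,85,85,85,85,85,85,85,85]}'
python3 - <<'E'
from h import *
for n in ['scene','side','wrist']: snap(n,n+'8')
print(delta([570,-7,200],R.from_euler('xyz',[180,0,5.3],degrees=True)))
W=load('wrist8');s=sense();T=s['tool_pos'];M=R.from_euler('xyz',s['tcp_rot'],degrees=True).as_matrix();n=-M[:,2]
print(s['tcp_rot'])
x=np.deg2rad(-18.4);xd=np.array([np.cos(x),np.sin(x),0]);t=np.deg2rad(25);n=-np.sin(t)*xd+np.array([0,0,np.cos(t)])
A=load('scene8');B=load('side8')
# predicted positions of lantern corners if home at pegs
xf=np.cos(t)*xd+np.array([0,0,np.sin(t)]);yf=np.cross(n,xf);p0=T=np.array([600.9,284.6,172.3])+[0,0,0]
from numpy import array
o=np.array([643,269.2,78.5])
o=np.array([(629.6+648.8)/2,(243+299.9)/2,86])-n*8.8
print('home',o)
for S,nm in ((A,'scene8'),(B,'side8'),(W,'wrist8')):
  im=S['frame'][:,:,::-1].copy()
  for zz in (0,24):
    q=np.array([proj(S,o+xf*a+yf*b+n*zz) for a,b in ((-40,-58),(40,-58),(40,58),(-40,58))])
    cv2.polylines(im,[q.round().astype(int)],True,(0,255,0),1)
  cv2.imwrite('pics/%so.png'%nm,im)
a=cv2.resize(cv2.imread('pics/scene8o.png')[120:260,290:420],None,fx=3,fy=3,interpolation=2);b=cv2.resize(cv2.imread('pics/side8o.png')[190:330,200:330],None,fx=3,fy=3,interpolation=2)
cv2.imwrite('pics/z9.png',np.hstack([a,b]))
E
```

```text
time: 14.35
tool_pos: [560.5, 297.4, 261.1]
tcp_rot: [155.1, 0.1, 71.6]
ft_force: [-0.2, 0.3, 0.5]
finger_gap: 84.7
(array([-285.98,   69.05,  100.81]), array([ 0.3862, -0.2504,  1.1379]))
[1.55056644e+02 8.10391438e-02 7.15774848e+01]
home [642.72890851 270.27608838  78.02449147]
```

View pics/z9.png

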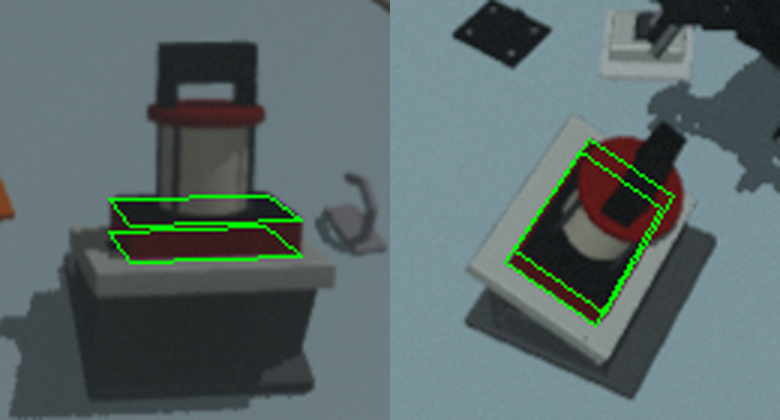

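View pics/wrist8o.png

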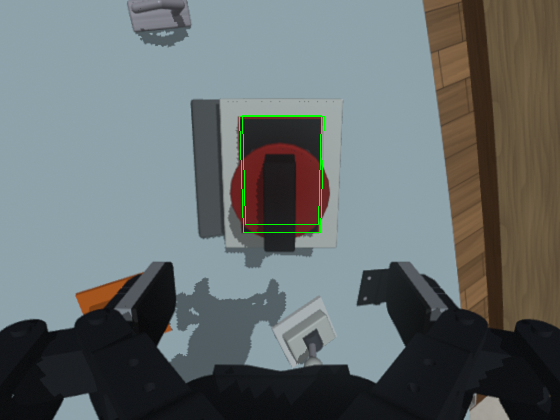

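The projected home outline matches the foot in all three views to within about 2 px, so it is seated. Now the toggle: turn the wrist, close the fingers and move over.

```bash
python3 -m creep '{"translation":[[0,0,0],[0,0,0],[0,0,0],[0,0,0],[0,0,0],[0,0,0],[0,0,0],[0,0,0],[0,0,0]],"rotation":[[0.0429,-0.0278,0.1264],[0.0429,-0.0278,0.1264],[0.0429,-0.0278,0.1264],[0.0429,-0.0278,0.1264],[0.0429,-0.0278,0.1264],[0.0429,-0.0278,0.1264],[0.0429,-0.0278,0.1264],[0.0429,-0.0278,0.1264],[0.0429,-0.0278,0.1264]],"claw":[85,85,60,40,20,0,0,0,0]}' 30
python3 -m creep '{"translation":[[-1.9,20,0],[-1.9,35,0],[-1.9,40,0],[-1.9,40,0],[-1.9,40,0],[-1.9,40,0],[-1.9,35,0],[-1.9,30,0],[-1.9,15,0],[-1.9,9,0]],"rotation":[[0,0,0],[0,0,0],[0,0,0],[0,0,0],[0,0,0],[0,0,0],[0,0,0],[0,0,0],[0,0,0],[0,0,0]],"claw":[0,0,0,0,0,0,0,0,0,0]}'
python3 -m creep '{"translation":[[0,0,0],[0,0,20],[0,0,20],[0,0,20],[0,0,0],[0,0,0],[0,0,0],[0,0,0],[0,0,0]],"rotation":[[0,0,0],[0,0,0],[0,0,0],[0,0,0],[0,0,0],[0,0,0],[0,0,0],[0,0,0],[0,0,0]],"claw":[0,0,0,0,0,0,0,0,0]}'
python3 - <<'E'
from h import *
for n in ['scene','side','wrist']: snap(n,n+'9')
cv2.imwrite('pics/z10.png',np.hstack([cv2.resize(cv2.imread('pics/scene9.png')[140:290,160:290],None,fx=3,fy=3,interpolation=2),cv2.resize(cv2.imread('pics/side9.png')[120:270,250:380],None,fx=3,fy=3,interpolation=2)]))
E
```

```text
time: 15.4
tool_pos: [561.0, 298.0, 262.5]
tcp_rot: [-179.9, 0.0, 5.0]
ft_force: [-1.2, -0.2, 0.4]
finger_gap: -0.3
time: 16.4
tool_pos: [569.7, -8.1, 262.6]
tcp_rot: [180.0, -0.1, 5.4]
ft_force: [1.1, 1.0, -0.8]
finger_gap: -0.1
time: 17.3
tool_pos: [570.8, -6.3, 203.9]
tcp_rot: [-180.0, -0.2, 5.3]
ft_force: [-0.1, -0.8, 0.7]
finger_gap: 0.0
```

View pics/z10.png

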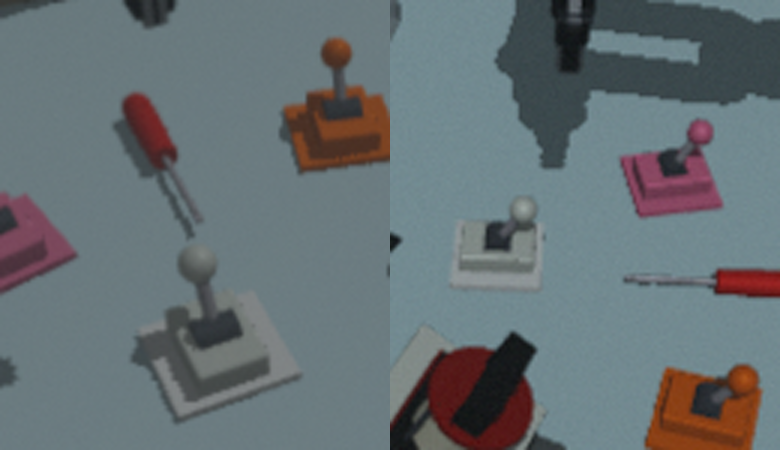

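View pics/wrist9.png

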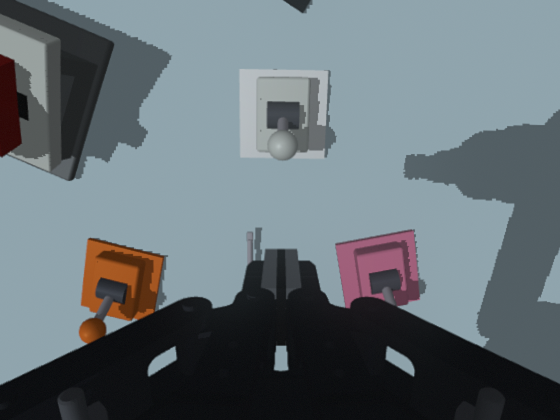

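Wrist view: the white ball at (282,145) lines up with the finger centre line (281). The screwdriver tip lies below and clear. I'll descend to z ≈ 56.

```bash
python3 -m creep '{"translation":[[0,0,20],[0,0,30],[0,0,30],[0,0,30],[0,0,25],[0,0,13],[0,0,0],[0,0,0],[0,0,0],[0,0,0]],"rotation":[[0,0,0],[0,0,0],[0,0,0],[0,0,0],[0,0,0],[0,0,0],[0,0,0],[0,0,0],[0,0,0],[0,0,0]],"claw":[0,0,0,0,0,0,0,0,0,0]}'
python3 - <<'E'
from h import *
for n in ['scene','side']: snap(n,n+'10')
cv2.imwrite('pics/z11.png',np.hstack([cv2.resize(cv2.imread('pics/scene10.png')[140:290,160:290],None,fx=3,fy=3,interpolation=2),cv2.resize(cv2.imread('pics/side10.png')[120:270,250:380],None,fx=3,fy=3,interpolation=2)]))
E
```

```text
time: 18.45
tool_pos: [571.8, -6.4, 56.5]
tcp_rot: [-180.0, -0.2, 5.3]
ft_force: [0.4, -0.3, -0.2]
finger_gap: -0.1
```

View pics/z11.png

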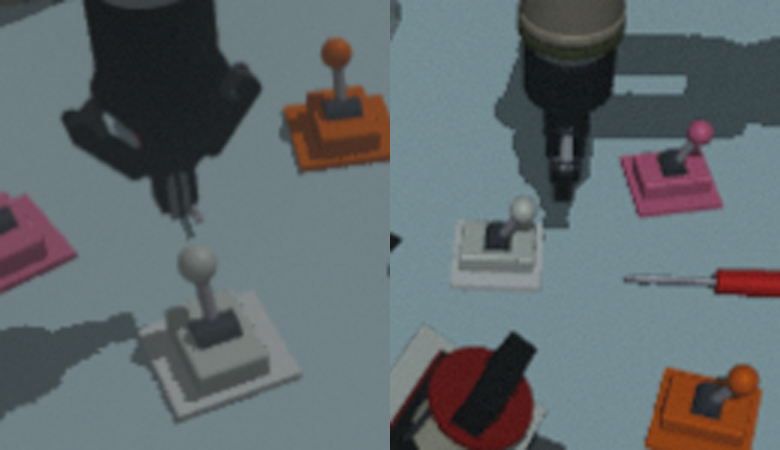

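```bash
python3 -m creep '{"translation":[[6,0,0],[6,0,0],[6,0,0],[6,0,0],[6,0,0],[6,0,0],[6,0,0],[6,0,0],[4,0,0],[0,0,0]],"rotation":[[0,0,0],[0,0,0],[0,0,0],[0,0,0],[0,0,0],[0,0,0],[0,0,0],[0,0,0],[0,0,0],[0,0,0]],"claw":[0,0,0,0,0,0,0,0,0,0]}'
python3 - <<'E'
from h import *
for n in ['scene','side']: snap(n,n+'11')
cv2.imwrite('pics/z12.png',np.hstack([cv2.resize(cv2.imread('pics/scene11.png')[140:290,160:290],None,fx=3,fy=3,interpolation=2),cv2.resize(cv2.imread('pics/side11.png')[120:270,250:380],None,fx=3,fy=3,interpolation=2)]))
E
```

```text
time: 19.55
tool_pos: [622.7, -1.4, 54.8]
tcp_rot: [-180.0, -0.1, 5.3]
ft_force: [0.1, -0.3, -0.9]
finger_gap: -0.1
```

View pics/z12.png

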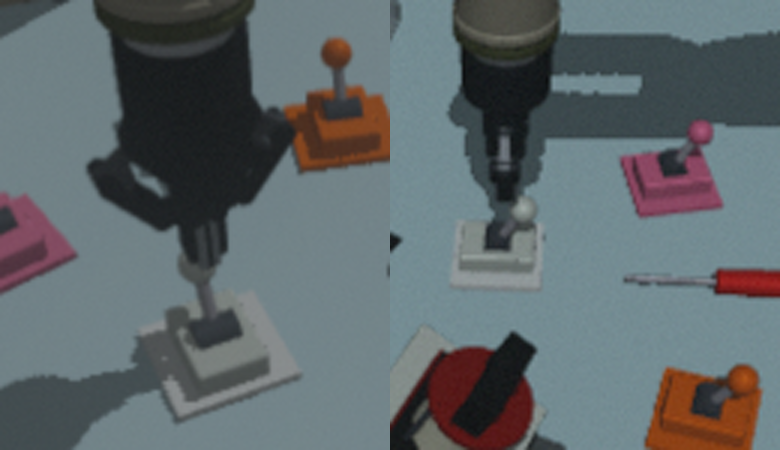

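```bash
python3 - <<'E'
from h import *
A=load('scene11');B=load('side11');T=[622.7,-1.4,54.8]
print('scene',proj(A,T),'side',proj(B,T), 'tip seen tri',tri(A,(160+205/3,140+265/3),B,(250+115/3,120+198/3)))
A0=load('scene0');B0=load('side0')
print('ball A,B',proj(A0,[607.3,-4.6,66.1]),proj(B0,[607.3,-4.6,66.1]))
print('ball now',tri(A,(160+195/3,140+266/3),B,(250+136/3,120+211/3)))
print(sense()['joint_pos'])
E
```

```text
scene [229.32553301 236.21610314] side [288.46368833 192.97225008] tip seen tri (array([624.1605326 ,  -2.72248075,  79.13602123]), np.float64(2.7409223706393298))
ball A,B [225.0990369 227.4102889] [294.09678581 189.78542746]
ball now (array([604.8066068 ,  -5.58041517,  61.93938581]), np.float64(2.6357011042056895))
[-4.88602340e+00  1.72584120e+01  9.00353978e+01  5.74496707e-02
  7.26457436e+01  7.97606581e+01]
```

```bash
python3 - <<'E'
from h import *
for n,f in (('scene11',(170,170)),('side11',(230,130))):
  im=load(n)['frame'][:,:,::-1].copy()
  for z in (54.8,66,80):
    q=proj(load(n),[622.7,-1.4,z]);cv2.circle(im,tuple(q.round().astype(int)),0,(0,255,0),-1)
  x,y=f;c=cv2.resize(im[y:y+100,x:x+100],None,fx=4,fy=4,interpolation=0)
  cv2.imwrite('pics/t_%s.png'%n,np.clip(c.astype(int)*1.8,0,255).astype(np.uint8))
cv2.imwrite('pics/z13.png',np.hstack([cv2.imread('pics/t_scene11.png'),cv2.imread('pics/t_side11.png')]))
E
```

```text
(no output)
```

View pics/z13.png

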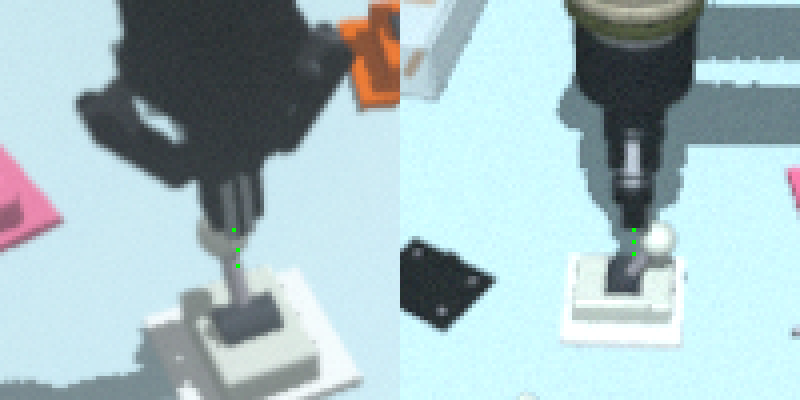

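The pictures show the real fingertip at z ≈ 79, about 24 mm above the reported TCP, so it passed over the ball with no contact and the toggle hasn't moved. I'll back off, go lower and check by eye.

```bash
python3 -m creep '{"translation":[[-10,0,-3],[-10,0,0],[-15,0,0],[-15,0,0],[-3,0,0],[0,0,0],[0,0,10],[0,0,11],[0,0,0],[0,0,0]],"rotation":[[0,0,0],[0,0,0],[0,0,0],[0,0,0],[0,0,0],[0,0,0],[0,0,0],[0,0,0],[0,0,0],[0,0,0]],"claw":[0,0,0,0,0,0,0,0,0,0]}'
python3 - <<'E'
from h import *
T=sense()['tool_pos'];L=[]
for n,f in (('scene',(170,150)),('side',(230,130))):
  S=snap(n,n+'12');im=S['frame'][:,:,::-1].copy()
  for dz in (0,12,25):
    q=proj(S,T+[0,0,dz]);cv2.circle(im,tuple(q.round().astype(int)),0,(0,255,0),-1)
  x,y=f;c=cv2.resize(im[y:y+100,x:x+100],None,fx=4,fy=4,interpolation=0)
  L.append(np.clip(c.astype(int)*1.8,0,255).astype(np.uint8))
cv2.imwrite('pics/z14.png',np.hstack(L));print(T)
E
```

```text
time: 20.65
tool_pos: [568.8, -6.2, 35.5]
tcp_rot: [-179.9, 0.0, 5.3]
ft_force: [1.2, -0.4, -0.1]
finger_gap: 0.4
[568.83133858  -6.23523083  35.54702186]
```

View pics/z14.png

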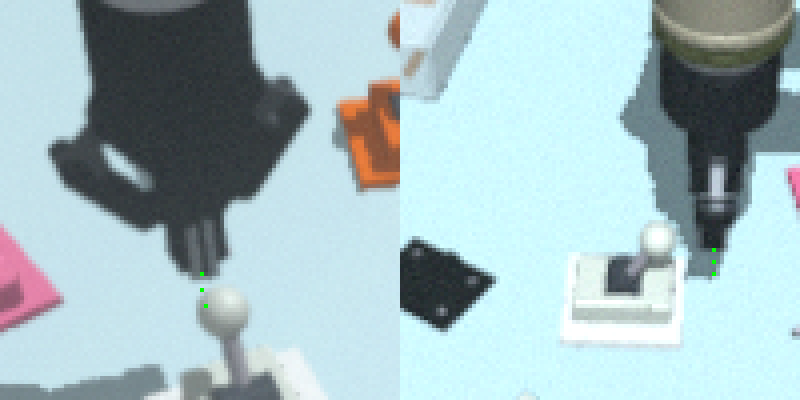

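```bash
python3 -m creep '{"translation":[[0,0,8],[0,0,0],[0,0,0],[6,0,0],[6,0,0],[6,0,0],[6,0,0],[4,0,0],[0,0,0],[0,0,0]],"rotation":[[0,0,0],[0,0,0],[0,0,0],[0,0,0],[0,0,0],[0,0,0],[0,0,0],[0,0,0],[0,0,0],[0,0,0]],"claw":[0,0,0,0,0,0,0,0,0,0]}'
cat > look.py <<'E'
import sys
from h import *
T=sense()['tool_pos'];L=[]
for n,f in (('scene',(170,170)),('side',(230,130))):
  S=snap(n,n+sys.argv[1]);im=S['frame'][:,:,::-1].copy()
  x,y=f;c=cv2.resize(im[y:y+100,x:x+100],None,fx=4,fy=4,interpolation=2)
  L.append(np.clip(c.astype(int)*1.8,0,255).astype(np.uint8))
cv2.imwrite('pics/L%s.png'%sys.argv[1],np.hstack(L));print(T)
E
python3 look.py 13
```

```text
time: 21.75
tool_pos: [597.6, -3.6, 28.6]
tcp_rot: [-180.0, -0.1, 5.3]
ft_force: [-0.3, 0.5, -0.4]
finger_gap: 0.1
[597.58535975  -3.62288064  28.58119154]
```

View pics/L13.png

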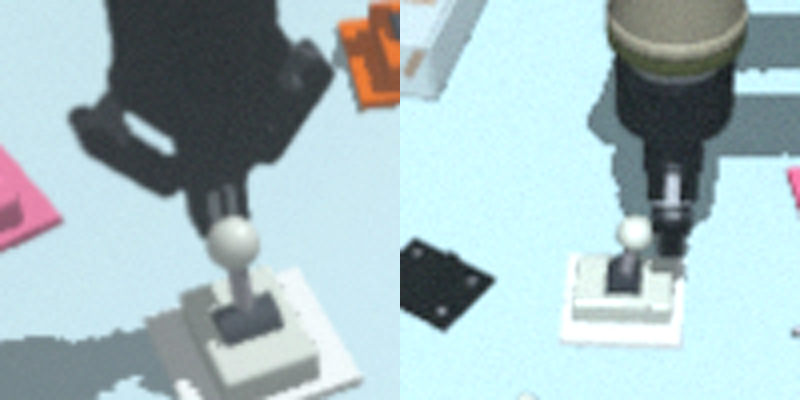

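The toggle is moving with the finger. I'll continue.

```bash
python3 -m creep '{"translation":[[5,0,0],[5,0,0],[5,0,0],[5,0,0],[4,0,0],[0,0,0],[0,0,0],[0,0,0]],"rotation":[[0,0,0],[0,0,0],[0,0,0],[0,0,0],[0,0,0],[0,0,0],[0,0,0],[0,0,0]],"claw":[0,0,0,0,0,0,0,0]}'
python3 look.py 14
```

```text
time: 22.65
tool_pos: [621.2, -1.4, 28.7]
tcp_rot: [-180.0, -0.1, 5.3]
ft_force: [0.5, -0.9, 0.5]
finger_gap: -0.3
[621.16814702  -1.39597296  28.65136557]
```

View pics/L14.png

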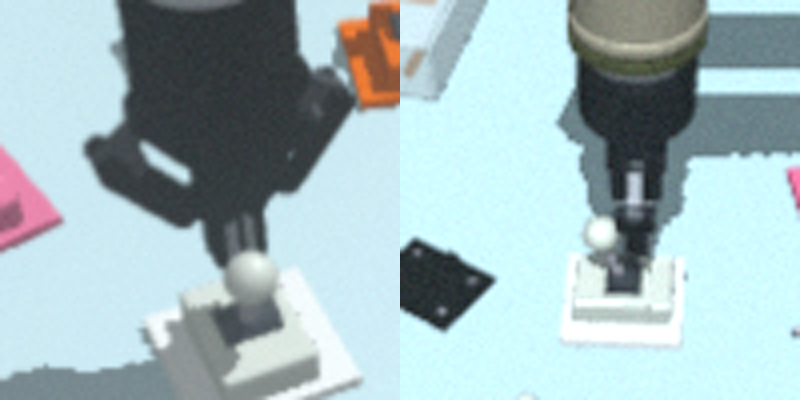

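```bash
python3 - <<'E'
from h import *
print(tri(load('scene14'),(232.6,238.9),load('side14'),(279.6,187.9)))
E
python3 -m creep '{"translation":[[3,0,0],[3,0,0],[2,0,0],[0,0,0],[0,0,0],[0,0,0]],"rotation":[[0,0,0],[0,0,0],[0,0,0],[0,0,0],[0,0,0],[0,0,0]],"claw":[0,0,0,0,0,0]}'
python3 -m creep '{"translation":[[2,0,0],[0,0,0],[0,0,0],[0,0,0]],"rotation":[[0,0,0],[0,0,0],[0,0,0],[0,0,0]],"claw":[0,0,0,0]}'
python3 look.py 15
```

```text
(array([647.82453346,  -1.14001109,  71.33777053]), np.float64(1.0319968375900845))
time: 23.35
tool_pos: [629.3, -0.8, 28.8]
tcp_rot: [-180.0, -0.1, 5.3]
ft_force: [-0.8, 0.0, -0.9]
finger_gap: -0.2
time: 23.75
tool_pos: [630.9, -0.6, 28.6]
tcp_rot: [-180.0, -0.0, 5.3]
ft_force: [-3.7, -0.7, -0.5]
finger_gap: -0.3
[ 6.30877613e+02 -5.83277720e-01  2.86324780e+01]
```

View pics/L15.png

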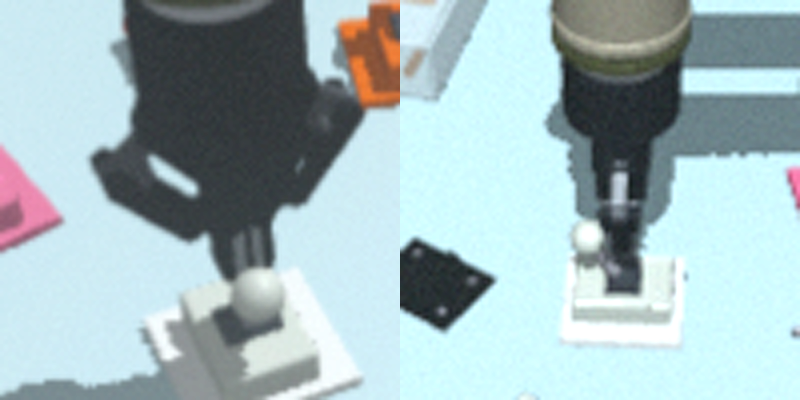

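```bash
python3 - <<'E'
from h import *
print(tri(load('scene15'),(234,243.3),load('side15'),(276.4,188.9)))
E
python3 -m creep '{"translation":[[1.5,0,0],[0,0,0],[0,0,0],[0,0,0]],"rotation":[[0,0,0],[0,0,0],[0,0,0],[0,0,0]],"claw":[0,0,0,0]}'; python3 st.py
```

```text
(array([656.48229852,  -0.86504855,  67.18663038]), np.float64(0.03621366842132547))
time: 24.25
tool_pos: [631.1, -0.6, 28.5]
tcp_rot: [-180.0, 0.1, 5.3]
ft_force: [-10.3, -0.5, 4.5]
finger_gap: -0.2
toolF [-10.3  -0.5  -4.5] toolM [-0.03 -1.7   0.05] [628.2  59.2 -29.8]
```

The end stop is reached: ball at (656.5,-0.9,67.2), 49 mm of swing against 48 expected, with force rising. I'll back off, rise and check.

```bash
python3 -m creep '{"translation":[[-10,0,0],[-15,0,0],[-15,0,0],[0,0,-20],[0,0,-40],[0,0,-40],[0,0,-40],[0,0,-20],[0,0,0],[0,0,0]],"rotation":[[0,0,0],[0,0,0],[0,0,0],[0,0,0],[0,0,0],[0,0,0],[0,0,0],[0,0,0],[0,0,0],[0,0,0]],"claw":[0,0,0,0,0,0,0,0,0,0]}'
python3 -m creep '{"translation":[[-20,0,0],[-30,0,0],[-30,0,0],[-20,0,0],[0,0,0],[0,0,0],[0,0,0],[0,0,0],[0,0,0],[0,0,0]],"rotation":[[0,0,0],[0,0,0],[0,0,0],[0,0,0],[0,0,0],[0,0,0],[0,0,0],[0,0,0],[0,0,0],[0,0,0]],"claw":[0,0,0,0,0,0,0,0,0,0]}'
python3 look.py 16; python3 - <<'E'
from h import *
print(sense()['ft_force'].round(1))
a=cv2.imread('pics/scene16.png')[120:330,80:420];b=cv2.imread('pics/side16.png')[100:380,200:410]
cv2.imwrite('pics/F16.png',np.hstack([cv2.resize(a,(480,296)),cv2.resize(b,(222,296))]))
S=load('scene16')['frame'];cv2.imwrite('pics/dock16.png',np.hstack([cv2.resize(S[120:260,290:420,::-1],None,fx=3,fy=3,interpolation=2),cv2.resize(load('side16')['frame'][190:330,200:330,::-1],None,fx=3,fy=3,interpolation=2)]))
E
```

```text
time: 25.25
tool_pos: [593.5, -4.3, 189.4]
tcp_rot: [-180.0, -0.2, 5.3]
ft_force: [-0.9, -0.4, -0.9]
finger_gap: 0.0
time: 26.25
tool_pos: [493.3, -13.5, 188.4]
tcp_rot: [-180.0, -0.1, 5.3]
ft_force: [-0.1, 0.5, 0.2]
finger_gap: -0.2
[493.32063518 -13.53909892 188.39772669]
[-0.2  0.5 -0.3]
```

View pics/L16.png

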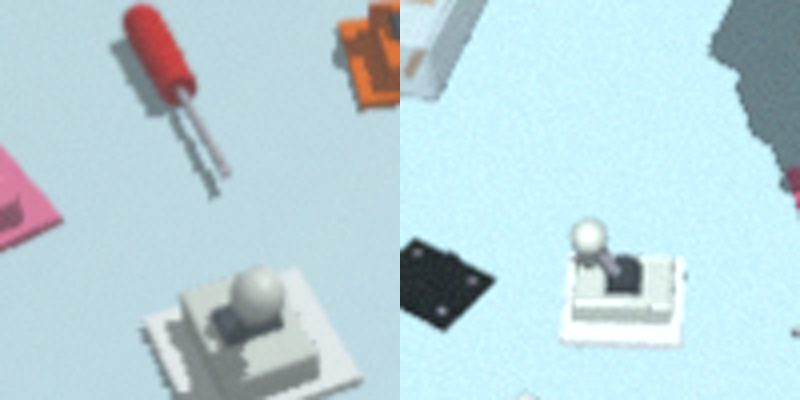

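View pics/dock16.png

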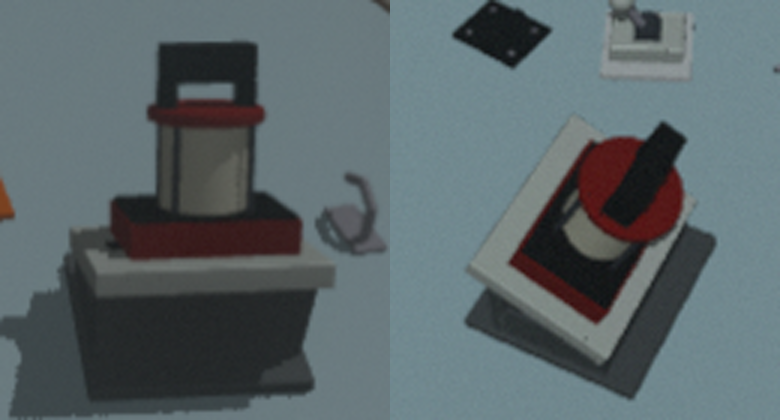

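View pics/F16.png

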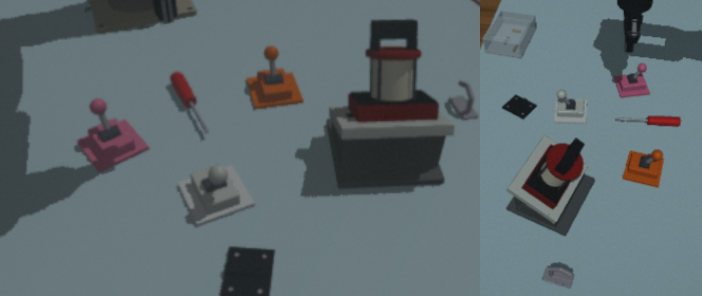

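The toggle leans to the on side, the lantern is flush, the other objects look undisturbed, and the arm is clear.

```bash
python3 -c "
from bench import *
print(hand_in())"
```

```text
the job is handed in; nothing more can be done
None
```

The red lantern is on the dock and released, and the white toggle is flipped to its on end. I handed the job in at about 26 s, with the arm clear of everything; hand-in reports no verdict.

- **Lantern:** It met the face after 76.3 mm of travel, against 76.6 mm predicted. I pressed it home with about 14 N and let go. The outline drawn for the home position matched the foot to about 2 px in all three views. It had not moved in the last pictures.
- **Toggle:** The ball moved about 49 mm, against 48 mm expected, to (656, -1, 67). It reached its end stop and still leaned to the on side after I backed away.
- **Other objects:** The screwdriver, hinge, wall hook and the orange and pink switches look untouched in the last pictures.

One check disagreed. With the fingers shut, the pictures put the fingertip about 25 mm above the reported TCP. Because of this, my first toggle push passed over the ball without touching it, and I repeated it lower, going by the pictures.

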